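Find the concealed catch and open the battery cover

ROBOT

A 6-joint arm with a two-finger parallel gripper is mounted at the origin on a cart in front of the work surface, level with it; the furniture and walls round the work are solid. World frame = base frame: x ahead of the robot, y to its left, z up, the work surface at z = 0. Lengths are in m, angles in degrees, forces in N, time in s.
With the tool pointing down it reaches from about 0.4 to 0.825 m from the base axis. Payload 7 kg.
Tool frame: the origin (TCP) lies at the very end of the fingers, on their centre line; the grasp point (between the pads) lies 19 mm behind it; z points along the fingers, y is the direction in which the jaws open and shut (so a half turn about z gives the same grasp; the last joint's range is limited). The gripper opens to 88 mm and grips with 3 to 60 N. Pads are 19 mm wide; open, the fingers measure 130 mm over their backs; the gripper's body (78 mm by 193 mm) begins 47 mm behind the grasp point.
Start: joints at [-57.748, 20.546, 0.682, 0, -70.136, -16.507], TCP at [0.183, -0.65, 0.227] pointing down, gripper open.
Joint ranges: [-176.03, 176.03], [-82.01, 121.73], [-58.28, 71.71], [-173.87, 95.51], [-174.79, -0.11], [-173.66, 173.66]. Speed limits (degrees/s): [136.94, 136.94, 172.46, 180, 180, 180].

INTERFACE

Orientations are given as [roll, pitch, yaw] about the fixed x, y, z axes, in that order (R = Rz(yaw) Ry(pitch) Rx(roll)).
In Python, from plant import ctrl gives the robot as it stands.
- The arm moves only by the tool move_arm, never from a script. Its argument "increments" is a list of rows, each a list of 2 entries, a list of its own where there are three numbers: the shift along the world's x, y, z in mm, then the turn about the world's z in rad. A call has exactly 8 rows; each row shifts and turns the pose as measured when the row begins; what a row does not reach is not made up. A row lasts 1/10 s, in which the tool goes at most 50 mm and 8.59 degrees, less where a joint would pass 70% of its speed; a pose out of reach is approached as far as the arm can. A call with a gripper value outside its range is refused whole. "jaw" is the gripper command: -1 is shut, 1 is fully open, values between are in proportion, set as the call begins (left out, the last holds). The fingers move at their own pace and stop on an object; the grip force is fixed at half the most. Time passes only in rows, so rows that do not move let the fingers close, or fill a call up. It gives the time, the measured TCP pose, the force and the opening at its end, in the units of the state.
- ctrl.get_obs(): the state, without advancing time (a new reading comes with each control period).
- ctrl.snapshot(name): name is "side" or "top"; returns a dict with "color" (384x512x3 uint8, red, green, blue), "fx", "fy", "cx", "cy" (pixels), "R" (3x3) and "t" (3): a world point X has camera coordinates R X + t. Camera axes: x right, y down, z forward; pixel columns grow to the right and rows downward; lengths in m; the calibration is good to about 2 mm. A picture is of the moment at which its call begins. There is no depth.
- ctrl.close_job(): hands the job in, once; it reports no verdict.
The state is a dict: "clock": time; "joint_pos": joint angles; "qvel": joint speeds; "tau": joint torques, N m; "tool_pos": TCP position; "orientation": TCP orientation; "force": force on the tool from outside, world axes, zero at the start; "moment": the same for the moment, N m; "opening": finger opening in m.
Only numpy, scipy, OpenCV 4.12 (cv2) and the standard library are available. Lean on these libraries where they do the work, as an engineer would, in place of code of your own. Each camera call takes 0.05 s, during which the arm holds its last target.

TASK

One of the three identical flush discs in the flat top of the lamp power unit is the concealed catch of its battery cover; the other two are solid blanks. Feel over them with the shut fingertips for the one that gives, press it fully in so that the cover springs ajar, then push the cover fully open with the fingertips and come clear. Grip and lift nothing, and leave the things standing on and around the unit where they are.

Things in the scene. Friction and masses are not known exactly. Their poses are not given: they have to be found in the camera images.
- unit: grey lamp power unit, a flat box 230 (x) x 216 (y) x 50 mm high (all lengths here in mm), fixed to the bench. Origin: centre of its underside; z up; its x axis runs from the row of insets (near the robot) towards the cover, and y to the left. Its flat top panel is 50 above the bench. On the panel, at unit x from -20 to +46 when shut, lies the sliding battery cover, between two low guide rails (9 high, 48 to 53 either side of the unit's middle, from x = -20 to +108).
- inset_left (a point): centre of the top face of the left inset, a grey disc 48 mm across in a 50 mm round hole of the panel, 1 mm below the panel's face, at unit x = -84, y = +62. All three discs look alike; one (not always the same) is the catch, the other two are rigid blanks.
- inset_mid (a point): centre of the top face of the middle inset, a grey disc 48 mm across in a 50 mm round hole of the panel, 1 mm below the panel's face, at unit x = -84, y = 0. All three discs look alike; one (not always the same) is the catch, the other two are rigid blanks.
- inset_right (a point): centre of the top face of the right inset, a grey disc 48 mm across in a 50 mm round hole of the panel, 1 mm below the panel's face, at unit x = -84, y = -62. All three discs look alike; one (not always the same) is the catch, the other two are rigid blanks.
- catch (a joint): how far the catch disc is pressed in, m: 0 at rest, 0.006 fully in. A spring holds it out: about 2 N starts it, 4 to 6 N hold it fully in, and it comes back by itself when let go. It frees the cover from about 0.004 on.
- cover (a joint): how far the cover has slid along unit x (away from the insets), m: 0 shut and locked, 0.058 fully open at its stop. When the catch frees it, a spring pushes it to about 0.015 to 0.018 (ajar); from there it slides with about 1 N of friction and stays where it is left.
- cover_edge (a point): centre of the cover's near edge, the upright face towards the insets; it moves with the cover. The cover is a grey slab 66 (unit x) x 94 (y) x 14 high lying on the panel, four fine ribs on top by this edge; this point lies 7.5 mm above the panel's face, half-way up the slab. Shut, the edge is 39 mm beyond the rims of the inset holes. Under the cover is a battery well 50 x 76, whose near rim is 8 mm beyond the edge when shut.
- vial_1: sample vial with cap, 22 dia x 52 high, standing on the unit's panel left of the cover; sizes in mm, loose; origin at the centre of its underside. Leave it where it is.
- objective_b: spare microscope objective, 24 dia x 36 high, standing on the unit's panel right of the cover; sizes in mm, loose; origin at the centre of its underside. Leave it where it is.
- objective_can: black screw canister, 40 dia x 51 high, on the bench left of the unit; sizes in mm, loose; origin at the centre of its underside. Leave it where it is.
- vial_2: sample vial with cap, 22 dia x 48 high, on the bench left of the unit; sizes in mm, loose; origin at the centre of its underside. Leave it where it is.
- eyepiece: black spare eyepiece, 33 dia x 45 high, on the bench left of the unit; sizes in mm, loose; origin at the centre of its underside. Leave it where it is.
- petri_dish: clear dish, 60 dia x 13 high, on the bench right of the unit; sizes in mm, loose; origin at the centre of its underside. Leave it where it is.
- mouse: computer mouse 103 x 59 x 39 high, on the bench right of the unit; sizes in mm, loose; origin at the centre of its underside. Leave it where it is.
- usb_stick: memory stick 18 x 54 x 8 high, on the bench right of the unit; sizes in mm, loose; origin at the centre of its underside. Leave it where it is.

How it is judged:
By the outcome, as a careful person would: the job done as asked, in the order asked, and still so for the second after the job is handed in, with the robot touching nothing.
It also fails if it takes over 48 s, if anything falls off the work surface, if the arm or the gripper's body presses on something with over 40 N, if the wrist force passes 120 N, or if a joint passes its speed limit or range.

## Working session

There is one attempt and no reset: what is moved stays moved. The work goes in short steps, Python scripts to look and compute and a tool call to move; the robot and the scene stay as the last step left them, time stands still between calls to the robot, and variables do not carry over. Pictures are saved under pics/ and viewed, and the job is handed in when it is done.

Besides the shell and the picture viewer there is one more tool, called after ">>>" as name(argument=value, ...), one argument or row to a line, values as JSON. move_arm: Moves the arm, as the interface text tells. Its arguments: {"type":"object","properties":{"increments":{"type":"array","items":{"type":"array"}},"jaw":{"type":"number"}},"required":["increments"]}

```bash
mkdir -p pics; cat > h.py <<'E'
from plant import ctrl
import numpy as np, cv2, pickle
def snap(n,f):
    s=ctrl.snapshot(n); pickle.dump(s,open(f'pics/{f}.pkl','wb'))
    cv2.imwrite(f'pics/{f}.png',cv2.cvtColor(s['color'],cv2.COLOR_RGB2BGR)); return s
def ray(s,u,v,z):
    d=np.array([(u-s['cx'])/s['fx'],(v-s['cy'])/s['fy'],1.]); R=np.array(s['R']);t=np.array(s['t'])
    o=-R.T@t; d=R.T@d; return o+d*(z-o[2])/d[2]
def proj(s,X):
    c=np.array(s['R'])@np.array(X)+np.array(s['t']); return s['fx']*c[0]/c[2]+s['cx'], s['fy']*c[1]/c[2]+s['cy']
E
python3 - <<'E'
from h import *
for n in('top','side'):
    s=snap(n,n+'0'); print(n,s['fx'],s['cx'],s['cy'],-np.array(s['R']).T@s['t'])
o=ctrl.get_obs(); print(o)
E
```

```text
top 488.8298249607506 255.49183010598318 187.6603772377791 [ 0.44362715 -0.02519417  1.35099541]
side 465.62277406690873 260.92962208966907 193.0835542328944 [0.01765863 1.07748394 0.82906425]
{'clock': 0.1, 'joint_pos': array([-5.77487860e+01,  2.05879422e+01,  6.39870635e-01, -1.75853177e-02,
       -7.01373350e+01, -1.65081738e+01]), 'qvel': array([-0.06011395, -0.07667801,  0.18925071,  0.05705397,  0.01341225,
        0.02041404]), 'tau': array([-2.32154953e-04, -5.84166241e+01,  2.93752742e+01,  7.01554790e+00,
        1.02176439e-02, -8.39091194e-05]), 'tool_pos': array([ 0.1830111 , -0.64926034,  0.22571641]), 'orientation': array([ 1.79913416e+02, -8.41983515e-03, -1.64262941e+02]), 'force': array([-0.13475321,  0.11267777,  0.15431777]), 'moment': array([-0.02860113,  0.01686952, -0.01320181]), 'opening': 0.08801304937555171}
```

View pics/top0.png

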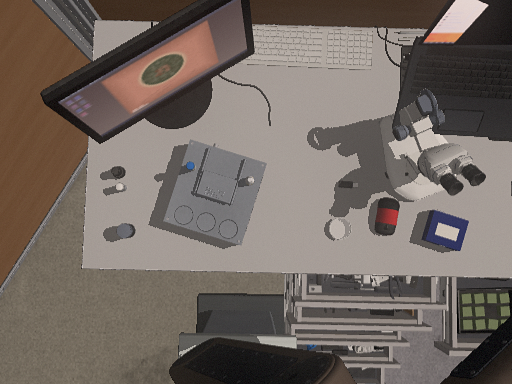

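View pics/side0.png

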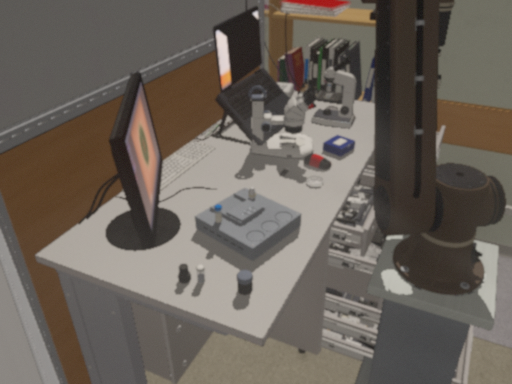

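```bash
python3 - <<'E'
from h import *
im=cv2.imread('pics/top0.png')[125:260,140:280]; cv2.imwrite('pics/c1.png',cv2.resize(im,None,fx=4.4,fy=4.4,interpolation=cv2.INTER_CUBIC))
im=cv2.imread('pics/side0.png')[175:275,185:310]; cv2.imwrite('pics/c2.png',cv2.resize(im,None,fx=5,fy=5,interpolation=cv2.INTER_CUBIC))
s=pickle.load(open('pics/top0.pkl','rb'))
print(np.round(s['R'],3)); 
for p in [(183,215),(205,222),(228,229)]: print(p, ray(s,*p,.049))
E
```

```text
[[ 0.023 -1.     0.012]
 [-0.997 -0.024 -0.079]
 [ 0.08  -0.01  -0.997]]
(183, 215) [0.47033469 0.15240373 0.049     ]
(205, 222) [0.45313792 0.09348901 0.049     ]
(228, 229) [0.43602203 0.03199446 0.049     ]
```

View pics/c1.png

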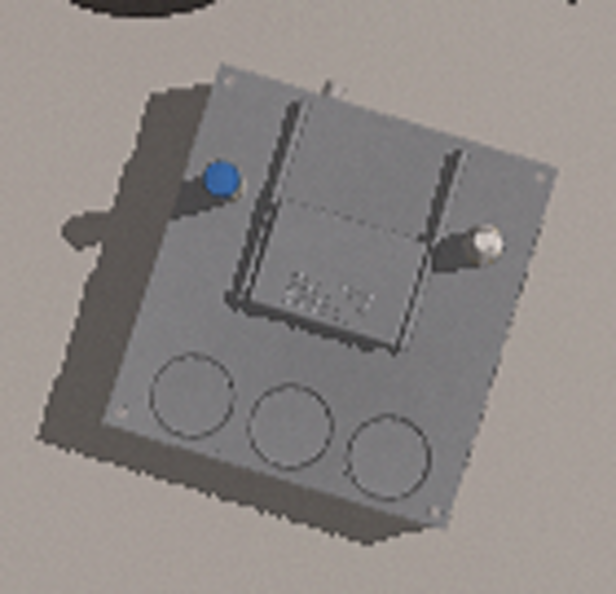

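View pics/c2.png

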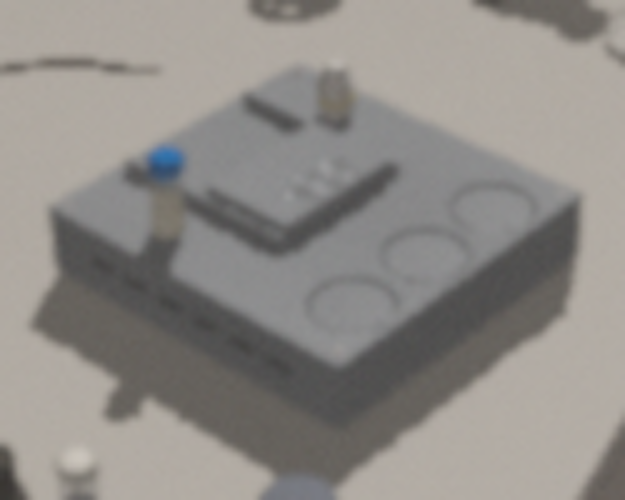

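```bash
python3 - <<'E'
from h import *
s=pickle.load(open('pics/top0.pkl','rb'))
P=[((192,396),.049,(-84,62)),((291,426),.049,(-84,0)),((389,457),.049,(-84,-62)),((222,65),.05,(115,108)),((557,170),.05,(115,-108)),((446,527),.05,(-115,-108)),((103,422),.05,(-115,108))]
W=[];U=[]
for (u,v),z,q in P:
    W.append(ray(s,(u+.5)/4.4-.5+140,(v+.5)/4.4-.5+125,z)[:2]); U.append(np.array(q)/1000)
W=np.array(W);U=np.array(U)
mu,mw=U.mean(0),W.mean(0); H=(U-mu).T@(W-mw)
a=np.arctan2(H[0,1]-H[1,0],H[0,0]+H[1,1]); R=np.array([[np.cos(a),-np.sin(a)],[np.sin(a),np.cos(a)]])
t=mw-R@mu; print(np.degrees(a),t); print(np.round((W-(U@R.T+t))*1000,1))
np.savez('pose.npz',R=R,t=t,a=a)
f=lambda x,y:(R@[x/1000,y/1000]+t).round(4)
for n,q in dict(l=(-84,62),m=(-84,0),r=(-84,-62),edge=(-20,0),open=(38,0)).items(): print(n,f(*q),np.hypot(*f(*q)))
ss=pickle.load(open('pics/side0.pkl','rb'))
for q in [(-84,62),(-84,0),(-84,-62)]:
    p=proj(ss,[*f(*q),.049]); print('side',p,(p[0]-185)*5,(p[1]-175)*5)
# objects on unit
for n,(u,v),z in [('vial',(222,178),.102),('obj',(487,243),.086)]:
    w=ray(s,u/4.4+140,v/4.4+125,z)[:2]; print(n,w,R.T@(w-t))
E
```

```text
-15.994720143654979 [0.53485699 0.06881821]
[[ 0.2  0.2]
 [ 0.6 -0.4]
 [ 0.4 -0.4]
 [-1.6 -0.6]
 [-1.7  1.1]
 [ 1.7 -0.1]
 [ 0.4  0.3]]
l [0.4712 0.1516] 0.49498686851269097
m [0.4541 0.092 ] 0.4633258140876677
r [0.437  0.0324] 0.4381994523045413
edge [0.5156 0.0743] 0.5209259544311455
open [0.5714 0.0583] 0.5743664770858411
side (np.float64(255.47530069611975), np.float64(235.14537616737783)) 352.3765034805987 300.72688083688917
side (np.float64(269.9347702004125), np.float64(225.1613584857352)) 424.6738510020626 250.80679242867603
side (np.float64(283.55710428437965), np.float64(215.75536856894104)) 492.78552142189824 203.7768428447052
vial [0.59671886 0.130461  ] [0.04248142 0.07630237]
obj [ 0.56384694 -0.02508302] [ 0.05374202 -0.0822779 ]
```

>>> move_arm(
  increments=[
    [[7,46,0],0],
    [[7,46,0],0],
    [[7,46,0],0],
    [[7,46,0],0],
    [[10,46,0],0],
    [[23,40,0],-0.138],
    [[23,40,0],-0.138],
    [[23,40,0],-0.138],
  ],
  jaw=-1,
)

```text
clock: 0.9
tool_pos: [0.2784, -0.3075, 0.2189]
orientation: [179.4, -0.2, 174.4]
force: [1.0, 0.2, 0.9]
opening: 0.0293
```

>>> move_arm(
  increments=[
    [[30,38,0],-0.1],
    [[30,38,0],-0.1],
    [[30,38,0],0],
    [[20,45,0],0],
    [[10,48,0],0],
    [[10,48,0],0],
    [[10,48,0],0],
    [[10,40,0],0],
  ],
)

```text
clock: 1.7
tool_pos: [0.4274, 0.0435, 0.2197]
orientation: [179.3, 0.0, 162.6]
force: [1.2, -0.6, 0.6]
opening: 0.0003
```

```bash
python3 - <<'E'
from h import *
s=snap('side','side1'); o=ctrl.get_obs(); print(o['clock'],o['tool_pos'],o['orientation'],o['opening'],proj(s,o['tool_pos']))
im=cv2.imread('pics/side1.png')[60:290,150:400]; cv2.imwrite('pics/c3.png',cv2.resize(im,None,fx=2.6,fy=2.6,interpolation=cv2.INTER_CUBIC))
E
```

```text
1.75 [0.4295613  0.04749628 0.2197674 ] [1.79253690e+02 6.15726951e-02 1.62714972e+02] 0.00028128274206478684 (np.float64(285.2924744186091), np.float64(167.46357559502707))
```

View pics/c3.png

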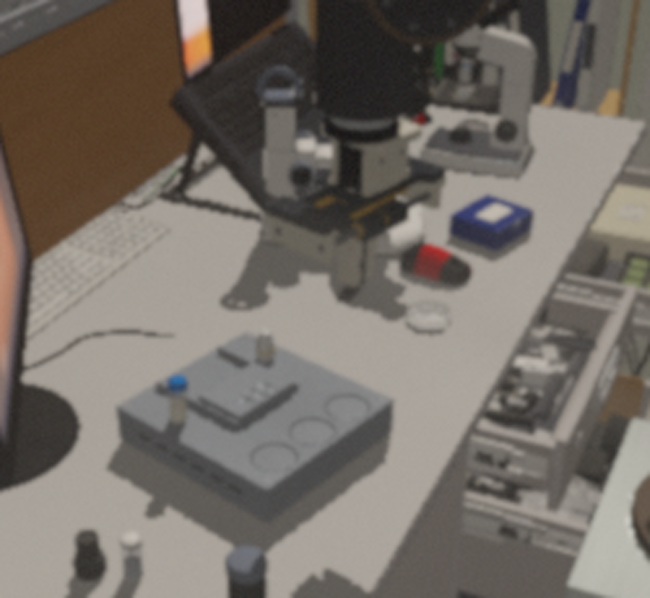

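>>> move_arm(
  increments=[
    [[4,-8,-35],0.02],
    [[4,-8,-35],0],
    [[0,0,-35],0],
    [[0,0,-30],0],
    [[0,0,-10],0],
    [[0,0,0],0],
    [[0,0,0],0],
    [[0,0,0],0],
  ],
)

```text
clock: 2.55
tool_pos: [0.4379, 0.0347, 0.0708]
orientation: [179.2, 0.2, 164.4]
force: [0.4, -0.8, 0.5]
opening: 0.0007
```

>>> move_arm(
  increments=[
    [[-1,-2,-5],0],
    [[0,0,-5],0],
    [[0,0,-4],0],
    [[0,0,-3],0],
    [[0,0,-1],0],
    [[0,0,-1],0],
    [[0,0,-1],0],
    [[0,0,0],0],
  ],
)

```text
clock: 3.35
tool_pos: [0.4384, 0.0333, 0.0515]
orientation: [179.0, 0.4, 164.4]
force: [-0.8, -0.7, 0.1]
opening: 0.0001
```

>>> move_arm(
  increments=[
    [[-1,-1,-1],0],
    [[0,0,-1],0],
    [[0,0,-1],0],
    [[0,0,-1],0],
    [[0,0,-1],0],
    [[0,0,0],0],
    [[0,0,0],0],
    [[0,0,0],0],
  ],
)

```text
clock: 4.15
tool_pos: [0.4375, 0.0323, 0.0467]
orientation: [178.9, 0.4, 164.4]
force: [-1.4, 0.4, 3.4]
opening: 0.0006
```

>>> move_arm(
  increments=[
    [[0,0,-1],0],
    [[0,0,-1],0],
    [[0,0,-1],0],
    [[0,0,0],0],
    [[0,0,0],0],
    [[0,0,0],0],
    [[0,0,0],0],
    [[0,0,0],0],
  ],
)

```text
clock: 4.95
tool_pos: [0.4375, 0.0323, 0.0436]
orientation: [178.9, 0.4, 164.4]
force: [-1.5, -0.7, 3.4]
opening: 0.0
```

>>> move_arm(
  increments=[
    [[0,0,-1],0],
    [[0,0,-1],0],
    [[0,0,-1],0],
    [[0,0,0],0],
    [[0,0,0],0],
    [[0,0,0],0],
    [[0,0,0],0],
    [[0,0,0],0],
  ],
)

```text
clock: 5.75
tool_pos: [0.4375, 0.0323, 0.0436]
orientation: [178.9, 0.5, 164.5]
force: [-1.1, 0.5, 3.7]
opening: 0.0003
```

```bash
python3 - <<'E'
from h import *
s=snap('side','side2'); o=ctrl.get_obs(); print(o['clock'],o['tool_pos'],o['force'])
im=cv2.imread('pics/side2.png')[175:275,185:310]; cv2.imwrite('pics/c4.png',cv2.resize(im,None,fx=5,fy=5,interpolation=cv2.INTER_CUBIC))
E
```

```text
5.8 [0.43751071 0.03228367 0.04360456] [-1.08153645  0.18582511  4.1899017 ]
```

View pics/c4.png

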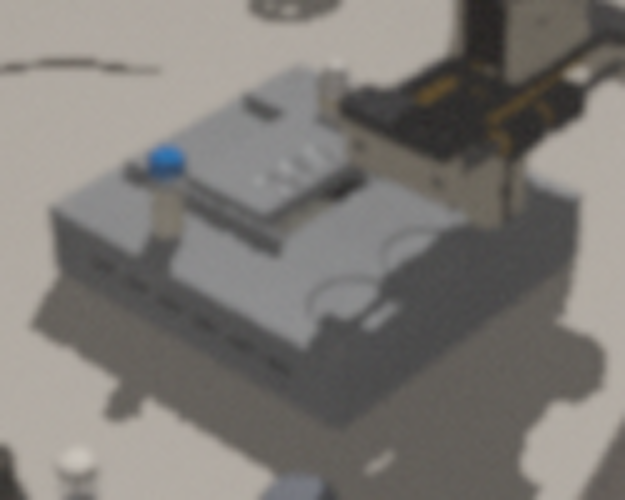

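>>> move_arm(
  increments=[
    [[0,0,-2],0],
    [[0,0,-3],0],
    [[0,0,-3],0],
    [[0,0,-3],0],
    [[0,0,-3],0],
    [[0,0,-3],0],
    [[0,0,-3],0],
    [[0,0,-3],0],
  ],
)

```text
clock: 6.6
tool_pos: [0.4378, 0.0323, 0.0424]
orientation: [179.1, 0.7, 165.1]
force: [-21.9, 2.1, 58.9]
opening: 0.0002
```

>>> move_arm(
  increments=[
    [[0,0,15],0],
    [[0,0,25],0],
    [[20,13,10],0],
    [[25,16,0],-0.02],
    [[22,15,0],0],
    [[0,0,0],0],
    [[0,0,0],0],
    [[0,0,0],0],
  ],
)

```text
clock: 7.4
tool_pos: [0.5073, 0.0782, 0.0948]
orientation: [178.9, 0.9, 163.9]
force: [-0.3, -0.1, 0.8]
opening: 0.0003
```

```bash
python3 - <<'E'
from h import *
s=snap('side','side3'); o=ctrl.get_obs(); p=np.load('pose.npz'); print(o['clock'],o['tool_pos'],o['force'],o['orientation'],p['R'].T@(o['tool_pos'][:2]-p['t']))
im=cv2.imread('pics/side3.png')[155:275,175:310]; cv2.imwrite('pics/c5.png',cv2.resize(im,None,fx=5,fy=5,interpolation=cv2.INTER_CUBIC))
f=lambda x,y,z:[*(p['R']@[x/1000,y/1000]+p['t']),z]
for d in (0,15,18): 
  for y in(47,-47):
    q=proj(s,f(-20+d,y,.064)); print(d,y,(q[0]-175)*5,(q[1]-155)*5)
E
```

```text
7.45 [0.50704346 0.07801451 0.0947916 ] [-0.34621396  0.22254525  0.26970897] [178.87782017   0.8721526  163.88833394] [-0.02927083  0.0011763 ]
0 47 335.6107433238648 323.0148565446086
0 -47 443.497797795919 253.84799936642523
15 47 316.45711817875383 313.1442296377828
15 -47 424.51941824000414 244.81866443009721
18 47 312.655270911519 311.18498611874645
18 -47 420.75112543785536 243.02582549205667
```

View pics/c5.png

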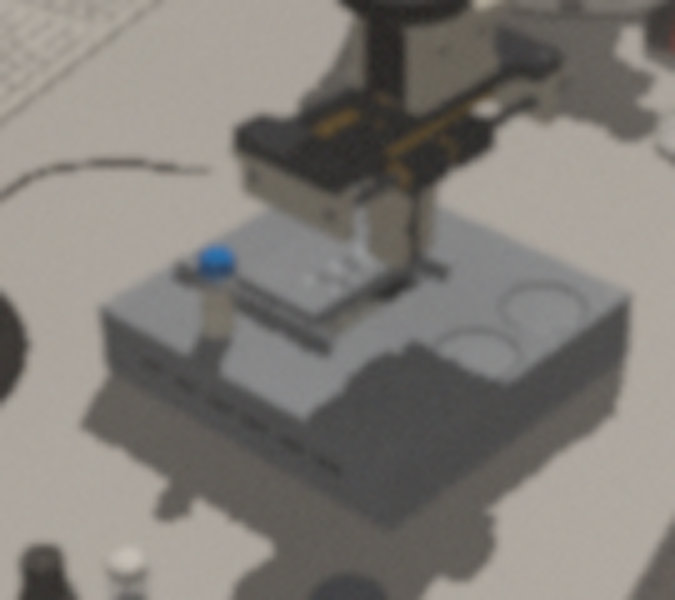

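Picture: cover is ajar (left near corner at crop (315,315) matches about 15 mm of travel). The tip is in front of the edge and clear of it.

>>> move_arm(
  increments=[
    [[0,0,-14],0],
    [[0,0,-14],0],
    [[0,-1,-8],0],
    [[0,0,-2],0],
    [[0,0,0],0],
    [[0,0,0],0],
    [[0,0,0],0],
    [[0,0,0],0],
  ],
)

```text
clock: 8.25
tool_pos: [0.5055, 0.0755, 0.0573]
orientation: [178.8, 1.0, 163.9]
force: [-0.1, -0.0, 0.4]
opening: 0.0004
```

>>> move_arm(
  increments=[
    [[5.8,-1.6,0],0],
    [[5.8,-1.6,0],0],
    [[5.8,-1.6,0],0],
    [[5.8,-1.6,0],0],
    [[5.8,-1.6,0],0],
    [[5.8,-1.6,0],0],
    [[5.8,-1.6,0],0],
    [[5.8,-1.6,0],0],
  ],
)

```text
clock: 9.05
tool_pos: [0.5559, 0.0617, 0.0578]
orientation: [178.8, 1.0, 163.9]
force: [-1.1, 0.6, 0.5]
opening: 0.0002
```

```bash
cat > st.py <<'E'
from h import *
p=np.load('pose.npz');o=ctrl.get_obs();print(o['clock'],o['tool_pos'],o['force'],p['R'].T@(o['tool_pos'][:2]-p['t'])*1000)
E
python3 st.py
```

```text
9.05 [0.55590553 0.06165471 0.0577555 ] [-1.1171959  0.5782463  0.5411434] [22.2075776  -1.08628594]
```

>>> move_arm(
  increments=[
    [[2.9,-0.8,0],0],
    [[2.9,-0.8,0],0],
    [[2,-0.6,0],0],
    [[2,-0.6,0],0],
    [[2,-0.6,0],0],
    [[2,-0.6,0],0],
    [[2,-0.6,0],0],
    [[2,-0.6,0],0],
  ],
)

```text
clock: 9.85
tool_pos: [0.5606, 0.0599, 0.0571]
orientation: [179.0, -0.4, 163.7]
force: [-10.2, 6.6, 8.7]
opening: 0.0
```

```bash
python3 st.py
```

```text
9.85 [0.56058011 0.05985554 0.05707931] [-10.1572123    6.62682308   8.70256588] [27.19695591 -1.52772602]
```

>>> move_arm(
  increments=[
    [[2.9,-0.8,0],0],
    [[2.9,-0.8,0],0],
    [[2.9,-0.8,0],0],
    [[2.9,-0.8,0],0],
    [[0,0,0],0],
    [[-10,3,0],0],
    [[-10,3,0],0],
    [[-5,1.5,10],0],
  ],
)

```text
clock: 10.65
tool_pos: [0.5329, 0.0678, 0.0664]
orientation: [179.2, -1.6, 163.7]
force: [0.1, 0.2, 0.9]
opening: 0.0008
```

>>> move_arm(
  increments=[
    [[0,0,25],0],
    [[0,0,40],0],
    [[-10,0,40],0],
    [[-25,-30,20],0],
    [[-25,-40,0],0],
    [[-15,-45,0],0],
    [[-10,-45,0],0],
    [[-10,-45,0],0],
  ],
)

```text
clock: 11.45
tool_pos: [0.4329, -0.1386, 0.2042]
orientation: [179.0, -0.9, 164.3]
force: [1.4, -0.2, 0.2]
opening: 0.0007
```

>>> move_arm(
  increments=[
    [[-10,-40,0],0],
    [[-10,-40,0],0],
    [[0,0,0],0],
    [[0,0,0],0],
    [[0,0,0],0],
    [[0,0,0],0],
    [[0,0,0],0],
    [[0,0,0],0],
  ],
)

```text
clock: 12.25
tool_pos: [0.4091, -0.2231, 0.2089]
orientation: [179.0, -0.4, 164.3]
force: [0.4, -0.1, -0.1]
opening: 0.0003
```

```bash
python3 - <<'E'
from h import *
o=ctrl.get_obs();print(o['clock'],o['tool_pos'],o['force'])
p=np.load('pose.npz')
f=lambda x,y,z:[*(p['R']@[x/1000,y/1000]+p['t']),z]
s=snap('top','top4'); im=cv2.imread('pics/top4.png')[125:260,90:280]; cv2.imwrite('pics/c6.png',cv2.resize(im,None,fx=4.2,fy=4.2,interpolation=cv2.INTER_CUBIC))
for d in (56,58):
  for y in(47,-47):
    q=proj(s,f(-20+d,y,.064)); print(d,y,(q[0]-90)*4.2,(q[1]-125)*4.2)
s=snap('side','side4')
im=cv2.imread('pics/side4.png')[155:295,160:310]; cv2.imwrite('pics/c7.png',cv2.resize(im,None,fx=4,fy=4,interpolation=cv2.INTER_CUBIC))
for d in (56,58):
  for y in(47,-47):
    q=proj(s,f(-20+d,y,.064)); print(d,y,(q[0]-160)*4,(q[1]-155)*4)
E
```

```text
12.25 [ 0.40913557 -0.22308258  0.20893525] [ 0.35402179 -0.13014416 -0.07222421]
56 47 470.3780417415435 201.01007332146267
56 -47 612.8427463386477 245.39660600512926
58 47 471.3502917860084 197.99562620224356
58 -47 613.7983475503171 242.37401617493427
56 47 272.24998511014803 229.42988687189586
56 -47 359.03360296703045 176.54728454895576
58 47 270.28944767672203 228.41954374386648
58 -47 357.0875750356454 175.6214237326434
```

View pics/c6.png

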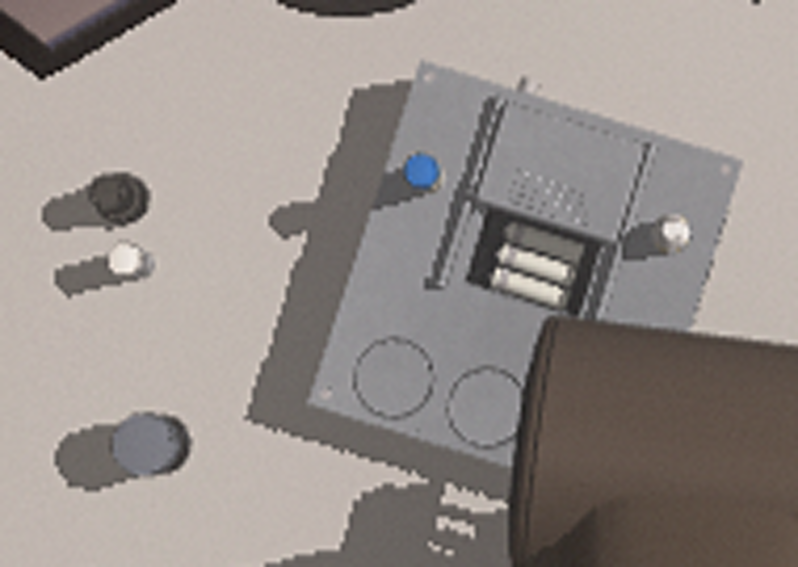

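View pics/c7.png

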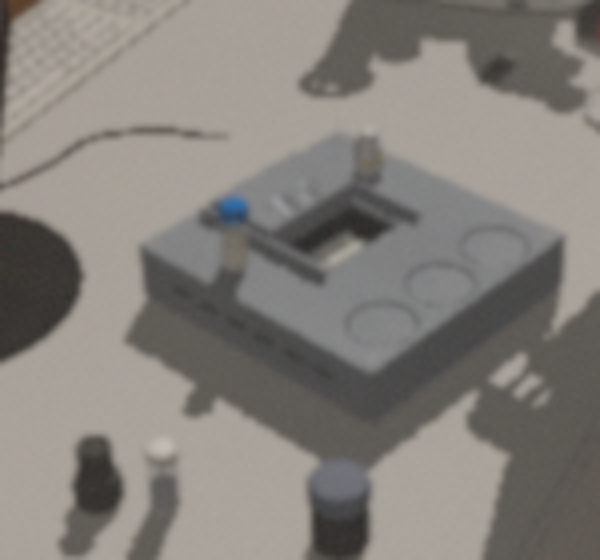

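```bash
python3 - <<'E'
from h import *
a=cv2.imread('pics/top0.png').astype(int);b=cv2.imread('pics/top4.png').astype(int)
for n,(x,y) in dict(vial1=(190,166),obj=(250,180),can=(122,231),v2=(120,187),eye=(117,172)).items():
    A=a[y-9:y+10,x-9:x+10];B=b[y-9:y+10,x-9:x+10]; print(n,abs(A-B).mean().round(1))
print(ctrl.close_job())
E
```

```text
vial1 18.6
obj 19.3
can 19.0
v2 24.8
eye 19.2
the job is handed in; nothing more can be done
None
```

The catch was the **right** inset, and the battery cover is now pushed open to its stop. I handed the job in at about 12.3 s of the 48 s allowed.

- **Catch:** The first disc I felt, the right one, gave under the shut fingertips at about 3–4 N. I pressed it to its stop; the wrist force peaked near 59 N when it bottomed out, below the 120 N limit. The other two discs were not touched. A picture then showed the cover about 15 mm ajar.
- **Cover:** I pushed it along the unit's x axis until the resistance rose to about 10 N, against about 1 N while sliding. I pushed once more against the stop, then backed off and moved well clear; the force read near zero.
- **Stop position:** The fingertips stopped about 1.3 mm short of my camera-based estimate of fully open, which is within the 2 mm calibration. In the last pictures the battery well is open and the cover's near edge is where I expected it at 56–58 mm of travel.
- **Loose things:** By eye, the vials, the objective, the canister and the eyepiece stand where they were in the last pictures. A pixel comparison with the first picture was inconclusive: it differed by about 19–25 grey levels around all five. I put this down to the overall brightness having changed, but did not check. I did not re-check the petri dish, mouse or memory stick in a final picture; the path passed well above them.

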